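# Refill the sprung cutlery-case dispenser in the village hall

### The job

Refill the cutlery dispenser for the hall's lunch: pull its green front flap all the way down, then lay every cutlery case from the cork mat flat on the sprung platform, one on top of another, pressing each down until it snaps under the two orange end catches. When all the cases are held under the catches, push the flap back up fully shut, and do not disturb the mug, bottle and bowl.

Things in the scene. Friction and masses are not known exactly. Their poses are not given: they have to be found in the camera images.
- well (a point): Centre of the well's mouth, level with the undersides of the catches, 190 mm above the table. x points away from the flap (flap on the -x side), y along the well's length, z up. The well is 175 (y) x 66 mm (x) inside: 2.5 to 3 mm of play round a case. A held case has its centre 15 mm below this point, pressed up against the catches. A case only resting on the catches is not held.
- dispenser: The dispenser, an aluminium frame fixed to the table; origin under the well's centre at table height, axes as the well's. The well has end walls (at its y ends) and corner posts reaching 22 mm in from the ends, with lips flaring outwards to 209 mm above the table. Its long sides are open between the posts above 105 mm, so fingers can go down beside a case once the flap is down.
- catch_tip_l (a point): Lower edge of the nose of the orange sprung catch at the well's +y end (its twin is at -y, 80 mm from the well's centre). 22 mm wide, it stands 7.5 mm into the well; its top slopes up outwards by 17 mm, its underside is flat. A case pressed down pushes both aside (5 to 10 N in all); they snap back over it once its top is below this edge.
- platform (a joint): Sink of the green sprung platform in the well, m: 0 when empty (its top then 188 mm above the table, 2 mm below the catches), stop at 0.165. Each case held sinks it by its height (30 mm). The net upward spring force is about 4 N at 0 and grows by 60 N/m; the weight of the cases acts against it.
- flap (a joint): Angle of the green flap, rad: 0 shut (upright), 1.3 fully down (leaning out to the well's -x side). It is hinged along its lower edge; the hinge is stiff (0.35 N m of friction) and stays where left. The flap is 170 mm wide; a hood 30 mm deep on its top overhangs the well's mouth by 11 mm when shut, 24 to 28 mm above the catches' undersides.
- flap_bar (a point): Centre of the flap's steel bar handle: round, 12 mm thick, 110 mm long, along the well's y, on two legs 42 mm above the hood when shut. It turns with the flap on a circle of 150 mm radius about the hinge; its z axis points from hinge to bar.
- flap_hinge (a point): Middle of the flap's hinge axis, which runs along the well's y: 50 mm from the well's centre on its -x side, 110 mm above the table. Fixed. When the flap is shut the bar is straight above it.
- case1_mid (a point): Centre (half-way up) of cutlery case 1, a closed orange plastic box with a white top inlay, 60 mm (its x) by 170 mm (its y) by 30 mm high (its z), 0.11 to 0.21 kg. Either end and either face may lead. It starts lying flat on the table (on a cork mat 0.5 mm thick); absent in some runs.
- case2_mid (a point): Centre (half-way up) of cutlery case 2, a closed green plastic box with a white top inlay, 60 mm (its x) by 170 mm (its y) by 30 mm high (its z), 0.11 to 0.21 kg. Either end and either face may lead. It starts lying flat on the table (on a cork mat 0.5 mm thick); absent in some runs.
- case3_mid (a point): Centre (half-way up) of cutlery case 3, a closed blue plastic box with a white top inlay, 60 mm (its x) by 170 mm (its y) by 30 mm high (its z), 0.11 to 0.21 kg. Either end and either face may lead. It starts lying flat on the table (on a cork mat 0.5 mm thick); absent in some runs.
- case4_mid (a point): Centre (half-way up) of cutlery case 4, a closed yellow plastic box with a white top inlay, 60 mm (its x) by 170 mm (its y) by 30 mm high (its z), 0.11 to 0.21 kg. Either end and either face may lead. It starts lying flat on the table (on a cork mat 0.5 mm thick); absent in some runs.
- case5_mid (a point): Centre (half-way up) of cutlery case 5, a closed red plastic box with a white top inlay, 60 mm (its x) by 170 mm (its y) by 30 mm high (its z), 0.11 to 0.21 kg. Either end and either face may lead. It starts lying flat on the table (on a cork mat 0.5 mm thick); absent in some runs.
- mug: Bystander: white mug, 80 mm wide, 95 mm high; origin at the centre of its underside.
- bottle: Bystander: green bottle, 66 mm wide, 200 mm high; origin at the centre of its underside.
- bowl: Bystander: blue bowl, 130 mm wide, 60 mm high; origin at the centre of its underside.

How it is judged:
By the outcome, as a careful person would: the job done as asked, in the order asked, and still so for the second after the job is handed in, with the robot touching nothing.
Of case1, case2, case3, case4, case5 only 3 to 5 are there at a start; the rules pass over those that are not, and their reading is None.
At some moment in a run one of case4, case5 may be knocked a few centimetres aside while the robot is not near it.
Once in a run the grip may slacken for a moment while it holds something.
It also fails if it takes over 210 s, if anything falls off the work surface, if the arm or the gripper's body presses on something with over 40 N, if the wrist force passes 120 N, or if a joint passes its speed limit or range.

### The arm

A 6-joint arm with a two-finger parallel gripper is mounted at the origin on the work surface. World frame = base frame: x ahead of the robot, y to its left, z up, the work surface at z = 0. Lengths are in mm, angles in rad, forces in N, time in s.
With the tool pointing down it reaches from about 350 to 775 mm from the base axis. Payload 7.3 kg.
Tool frame: the origin (TCP) lies midway between the tips of the shut fingers; the grasp point (between the pads) lies 19 mm behind it; z points along the fingers, y is the line along which they close (so a half turn about z gives the same grasp; the last joint's range is limited). The gripper opens to 92 mm and grips with 3 to 60 N. Pads are 19 mm wide; open, the fingers measure 130 mm over their backs; the gripper's body (75 mm by 190 mm) begins 47 mm behind the grasp point.
Start: joints at [1.135, 0.342, 1.524, -0, 1.275, -0.146], TCP at [150.009, 503.132, 226.741] pointing down, gripper open.
Joint ranges: [-2.53, 2.53], [-0.77, 2.02], [0.04, 2.7], [-1, 4.14], [0.28, 2.66], [-3.11, 3.11]. Speed limits (rad/s): [2.57, 2.57, 3.14, 3.14, 3.14, 3.14].

### API

Orientations are given as [roll, pitch, yaw] about the fixed x, y, z axes, in that order (R = Rz(yaw) Ry(pitch) Rx(roll)).
In Python, from plant import bot gives the robot as it stands.
- The arm moves only by the tool jog_arm, never from a script. Its arguments are lists of equal length, an entry for each row: "dp": the shift along the tool's x, y, z in m, a list of three; "twist": the turn about the tool's z in degrees. A call has 1 to 10 rows; each row shifts and turns the commanded pose from where the row before left it, along the tool's axes as they then stand; what a row does not reach is not made up. A row lasts 1/8 s, in which the tool goes at most 62.5 mm and 10.7 degrees, less where a joint would pass 70% of its speed; a pose out of reach is approached as far as the arm can. A call is refused whole if a number of a shift passes 0.0625 or a number of a turn 10.7, either way. A call with a gripper value outside its range is refused whole. "jaw" is the finger opening in m, from 0 to 0.0918, set as the call begins (left out, the last holds). The fingers move at their own pace and stop on an object; the grip force is fixed at half the most. Time passes only in rows, so rows that do not move let the fingers close. It gives the time, the measured TCP pose, the force, the opening and the grip force at its end, in the units of the state.
- bot.get_obs(): the state, without advancing time (a new reading comes with each control period).
- bot.capture(name): name is "scene" or "top" or "wrist"; returns the picture (480x640x3 uint8, blue, green, red); there is no depth.
- bot.camera_params(name): a dict with "fx", "fy", "cx", "cy" (pixels), "R" (3x3) and "t" (3): a world point X has camera coordinates R X + t. Camera axes: x right, y down, z forward; pixel columns grow to the right and rows downward; lengths in mm; the calibration is good to about 2 mm. A picture is of the moment at which its call begins: read the wrist's pose just before it. camera_params takes no time and is no camera call; for the wrist camera it gives the pose at the moment of the call.
- bot.close_job(): hands the job in; it is judged then, once.
Trained networks look in the newest picture that a camera, given by its name, has taken for a name from the list of things; names that differ only in an ending like _2 or _b are one class to them, and where a whole thing is asked for, a point or a joint stands for the part that bears it (a point fixed in the world has none). Each returns a list of dicts, best first, with "confidence" (0 to 1); they miss things now and then, are a little off and sometimes report something else, mostly with a low value. They report only what shows in the picture. A call takes as long as a camera call.
- bot.find_in(camera, label): "bbox" ([centre column, centre row, width, height] in pixels, round what is visible of it).
- bot.masks_of(camera, label): "pixels" (480x640 bool, what is visible of it) and "bbox" ([centre column, centre row, width, height] in pixels, round what is visible of it).
The state is a dict: "time": time; "joint_positions": joint angles; "dq": joint speeds; "tau": joint torques, N m; "tool_pos": TCP position; "tcp_rot": TCP orientation; "contact_force": force on the tool from outside, world axes, zero at the start; "moment": the same for the moment, N m; "grip_width": finger opening in mm; "finger_force": force on a finger pad.
Only numpy, scipy, OpenCV 4.12 (cv2) and the standard library are available. Lean on these libraries where they do the work, as an engineer would, in place of code of your own. Each camera call takes 0.05 s, during which the arm holds its last target. There are 200 camera calls.

## Working session

There is one attempt and no reset: what is moved stays moved. The work goes in short steps, Python scripts to look and compute and a tool call to move; the robot and the scene stay as the last step left them, time stands still between calls to the robot, and variables do not carry over. Pictures are saved under pics/ and viewed, at most 14 in all, crops included, and the job is handed in when it is done.

Besides the shell and the picture viewer there is one more tool, called after "Call:" by a JSON object that holds its "name" and its "arguments", one argument or row to a line. jog_arm: Moves the arm, as the interface text tells. Its arguments: {"type":"object","properties":{"dp":{"type":"array"},"twist":{"type":"array"},"jaw":{"type":"number"}},"required":["dp","twist"]}

```bash
mkdir -p pics; ls
python3 - <<'E'
from plant import bot
import cv2,numpy as np
o=bot.get_obs(); print({k:np.round(v,3).tolist() for k,v in o.items()})
for c in("scene","top"):
    cv2.imwrite(f"pics/{c}0.png",bot.capture(c)); p=bot.camera_params(c); print(c,{k:np.round(v,3).tolist() for k,v in p.items()})
    for n in ["case1_mid","case2_mid","case3_mid","case4_mid","case5_mid","dispenser","flap_bar","flap","catch_tip_l","mug","bottle","bowl"]:
        print(n,[(np.round(d["bbox"]).tolist(),round(d["confidence"],2)) for d in bot.find_in(c,n)[:3]])
print(bot.get_obs()["time"])
E
```

```text
pics
{'time': 0.0, 'joint_positions': [1.135, 0.343, 1.525, 0.0, 1.275, -0.146], 'dq': [0.0, -0.0, -0.002, 0.0, -0.001, -0.0], 'tau': [-0.001, -43.125, -24.422, 0.072, 0.056, -0.0], 'tool_pos': [149.823, 502.743, 226.039], 'tcp_rot': [-3.14, -0.0, 2.852], 'contact_force': [-0.012, -0.318, -0.134], 'moment': [-0.043, 0.03, -0.028], 'finger_force': 0.0, 'grip_width': 91.771}
scene {'fx': 492.918, 'fy': 492.918, 'cx': 319.667, 'cy': 241.648, 'R': [[-0.316, 0.949, -0.003], [0.497, 0.162, -0.853], [-0.808, -0.271, -0.523]], 't': [228.641, -139.879, 1704.905]}
case1_mid [([414.0, 278.0, 70.0, 30.0], 0.69)]
case2_mid [([243.0, 257.0, 108.0, 126.0], 0.43)]
case3_mid [([244.0, 256.0, 107.0, 126.0], 0.17)]
case4_mid [([495.0, 329.0, 81.0, 36.0], 0.79)]
case5_mid [([412.0, 278.0, 71.0, 28.0], 0.49)]
dispenser [([245.0, 256.0, 107.0, 127.0], 0.74), ([482.0, 338.0, 44.0, 95.0], 0.41)]
flap_bar [([246.0, 227.0, 73.0, 65.0], 0.61)]
flap [([250.0, 224.0, 70.0, 61.0], 0.8)]
catch_tip_l [([243.0, 256.0, 107.0, 129.0], 0.61)]
mug [([197.0, 218.0, 38.0, 26.0], 0.7)]
bottle [([480.0, 339.0, 38.0, 94.0], 
[... 186 characters left out ...]
75, -0.036, -0.221], [0.221, 0.013, -0.975]], 't': [-67.173, 639.55, 1304.359]}
case1_mid [([236.0, 312.0, 64.0, 27.0], 0.65)]
case2_mid [([238.0, 275.0, 68.0, 34.0], 0.58)]
case3_mid [([234.0, 313.0, 65.0, 22.0], 0.17)]
case4_mid [([164.0, 259.0, 68.0, 26.0], 0.56), ([385.0, 246.0, 74.0, 27.0], 0.2)]
case5_mid []
dispenser [([237.0, 275.0, 63.0, 28.0], 0.68), ([162.0, 260.0, 68.0, 23.0], 0.64), ([381.0, 236.0, 99.0, 71.0], 0.55)]
flap_bar [([386.0, 245.0, 72.0, 24.0], 0.68)]
flap [([386.0, 245.0, 67.0, 27.0], 0.66)]
catch_tip_l [([350.0, 232.0, 4.0, 12.0], 0.42)]
mug [([475.0, 327.0, 48.0, 36.0], 0.76)]
bottle [([176.0, 202.0, 35.0, 34.0], 0.8)]
bowl [([278.0, 188.0, 49.0, 43.0], 0.56)]
1.3
```

View pics/scene0.png

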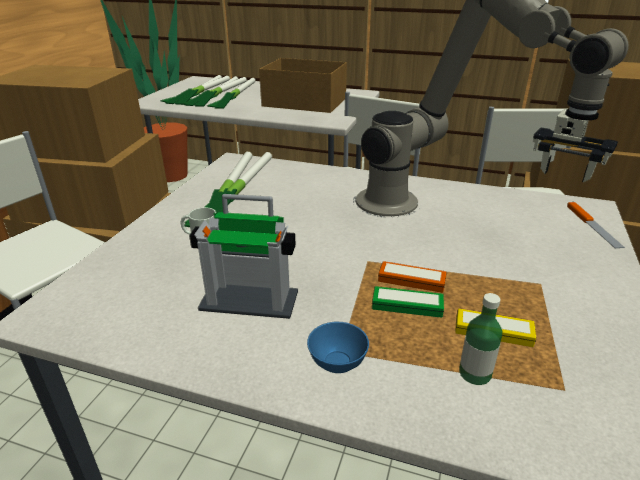

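View pics/top0.png

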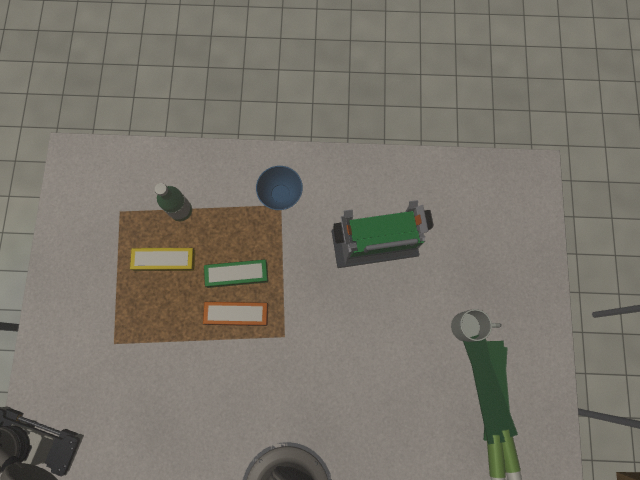

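Three cases show. The orange one is at (236,313), the green at (236,273) and the yellow at (162,259). The dispenser is at (385,240), with its flap and bar facing the robot. Next I'll get rough positions from the calibration.

```bash
cat > h.py <<'E'
from plant import bot
import cv2,numpy as np
def ray(p,uv,z):
    """world points on plane z seen at pixels uv"""
    uv=np.atleast_2d(np.asarray(uv,float)); R=np.array(p["R"]);t=np.array(p["t"]).ravel()
    d=np.c_[(uv[:,0]-p["cx"])/p["fx"],(uv[:,1]-p["cy"])/p["fy"],np.ones(len(uv))]@R
    c=-R.T@t
    return c+d*((z-c[2])/d[:,2])[:,None]
def proj(p,X):
    X=np.atleast_2d(X); c=X@np.array(p["R"]).T+np.array(p["t"]).ravel()
    return np.c_[p["fx"]*c[:,0]/c[:,2]+p["cx"],p["fy"]*c[:,1]/c[:,2]+p["cy"]]
def rect(p,mask,z):
    """centre, long-axis angle, sizes of a mask projected on plane z"""
    v,u=np.nonzero(mask); P=ray(p,np.c_[u,v],z)[:,:2]
    r=cv2.minAreaRect(P.astype(np.float32)); b=cv2.boxPoints(r)
    e=max((b[1]-b[0],b[2]-b[1]),key=np.linalg.norm); a=np.arctan2(e[1],e[0])%np.pi
    return np.array(r[0]),np.degrees(a),sorted(r[1])
def inlay(img,mask):
    m=cv2.dilate(mask.astype(np.uint8),None,iterations=2)>0
    hsv=cv2.cvtColor(img,cv2.COLOR_BGR2HSV); w=m&(hsv[...,1]<50)&(hsv[...,2]>130)
    n,l,s,_=cv2.connectedComponentsWithStats(w.astype(np.uint8)); 
    return l==1+np.argmax(s[1:,4]) if n>1 else w
def show():
    o=bot.get_obs(); print({k:np.round(o[k],3).tolist() for k in("time","tool_pos","tcp_rot","contact_force","grip_width","finger_force")})
E
python3 - <<'E'
from h import *
p=bot.camera_params("top"); img=bot.capture("top")
print("cam",-np.array(p["R"]).T@np.array(p["t"]))
for n in ("case1_mid","case2_mid","case4_mid"):
    m=bot.masks_of("top",n)[0]["pixels"]; 
    for nm,mm in(("full",m),("inlay",inlay(img,m))):
        print(n,nm,*rect(p,mm,30.5))
m=bot.masks_of("top","flap_bar")
for d in m[:2]: print("bar/flap",d["bbox"],d["confidence"],*rect(p,d["pixels"],218))
for n,z in(("mug",95),("bottle",0),("bowl",60)):
    m=bot.masks_of("top",n)[0]["pixels"]; print(n,*rect(p,m,z))
c=img[190:280,320:450]; cv2.imwrite("pics/d.png",cv2.resize(c,None,fx=6,fy=6,interpolation=cv2.INTER_CUBIC))
E
```

```text
cam [ 338.17577969  -60.65606737 1413.0976431 ]
case1_mid full [436.88391113 157.35977173] 90.456 [65.71046447753906, 171.5179901123047]
case1_mid inlay [436.87219238 159.46600342] 92.16878 [37.001041412353516, 141.78282165527344]
case2_mid full [543.7076416  164.12213135] 97.42874 [63.83637619018555, 171.49099731445312]
case2_mid inlay [546.20495605 166.59680176] 97.646164 [39.69678497314453, 144.54953002929688]
case4_mid full [575.35974121 367.12695312] 92.150375 [60.96391677856445, 175.26373291015625]
case4_mid inlay [576.50146484 371.01715088] 92.14797 [36.03793716430664, 143.033203125]
bar/flap [384.4, 246.3, 73.8, 21.2] 0.72 [ 599.38421631 -215.12503052] 100.732216 [45.34868621826172, 174.57406616210938]Traceback (most recent call last):
  File "<stdin>", line 11, in <module>
IndexError: list index out of range
```

Call:
{"name": "jog_arm", "arguments": {
  "dp": [
    [-0.041,-0.039,-0.015],
    [-0.041,-0.039,-0.015],
    [-0.041,-0.039,-0.015],
    [-0.041,-0.039,-0.015],
    [-0.041,-0.039,-0.015],
    [-0.041,-0.039,-0.015],
    [-0.041,-0.039,-0.015],
    [-0.041,-0.039,-0.015],
    [-0.041,-0.039,-0.015],
    [-0.041,-0.039,-0.015]
  ],
  "twist": [0,0,0,0,0,0,0,0,0,0]
}}

```text
time: 2.85
tool_pos: [432.0, 10.4, 377.5]
tcp_rot: [3.141, 0.001, 2.851]
contact_force: [1.7, 0.8, 0.3]
grip_width: 91.6
finger_force: 0.0
```

Call:
{"name": "jog_arm", "arguments": {
  "dp": [
    [-0.041,-0.039,-0.01],
    [-0.041,-0.039,-0.01],
    [-0.041,-0.039,0],
    [0,0,0],
    [0,0,0],
    [0,0,0],
    [0,0,0],
    [0,0,0],
    [0,0,0],
    [0,0,0]
  ],
  "twist": [0,0,0,9.2,9.2,9.2,9.2,9.2,9.2,9.2]
}}

```text
time: 4.1
tool_pos: [515.9, -135.0, 396.7]
tcp_rot: [-3.142, -0.0, 1.723]
contact_force: [0.4, 0.2, -0.2]
grip_width: 91.8
finger_force: 0.0
```

Run:
```python
from h import *
show()
p=bot.camera_params("wrist"); print(np.round(-np.array(p["R"]).T@np.array(p["t"]).ravel(),1),np.round(p["R"],3).tolist(),p["fx"])
img=bot.capture("wrist"); cv2.imwrite("pics/w0.png",img)
```

```text
{'time': 4.1, 'tool_pos': [515.886, -135.021, 396.671], 'tcp_rot': [-3.142, -0.0, 1.723], 'contact_force': [0.393, 0.221, -0.152], 'grip_width': 91.765, 'finger_force': 0.0}
[503.8 -57.5 554.4] [[0.989, 0.15, -0.001], [0.144, -0.947, 0.288], [0.043, -0.285, -0.958]] 370.1740368409204
```

View pics/w0.png

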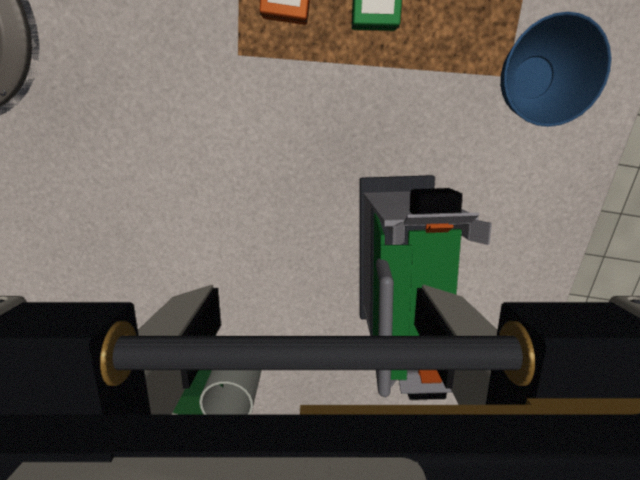

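The wrist view shows the dispenser at columns 360–490 and rows 175–400. Its bar runs at column 385, on the side facing the robot. I'll move to centre it above the fingers.

Call:
{"name": "jog_arm", "arguments": {
  "dp": [
    [-0.052,0.03,0],
    [-0.053,0.03,0],
    [0,0,0],
    [0,0,0]
  ],
  "twist": [0,0,0,0]
}}

```text
time: 4.65
tool_pos: [591.4, -229.2, 396.1]
tcp_rot: [-3.141, -0.001, 1.729]
contact_force: [-0.1, -0.0, -0.0]
grip_width: 91.6
finger_force: 0.0
```

Run:
```python
from h import *
show()
p=bot.camera_params("wrist"); img=bot.capture("wrist"); cv2.imwrite("pics/w1.png",img)
np.save("w1.npy",{k:np.array(v) for k,v in p.items()},allow_pickle=True)
cv2.imwrite("pics/w1c.png",cv2.resize(img[60:320,200:480],None,fx=2.3,fy=2.3,interpolation=cv2.INTER_CUBIC))
for n in("flap_bar","catch_tip_l","platform"):
    print(n,[(np.round(d["bbox"]).tolist(),round(d["confidence"],2)) for d in bot.find_in("wrist",n)[:3]])
```

```text
{'time': 4.65, 'tool_pos': [591.441, -229.238, 396.13], 'tcp_rot': [-3.141, -0.001, 1.729], 'contact_force': [-0.095, -0.032, -0.027], 'grip_width': 91.574, 'finger_force': 0.0}
flap_bar [([333.0, 209.0, 42.0, 181.0], 0.64), ([518.0, 20.0, 102.0, 39.0], 0.63)]
catch_tip_l [([384.0, 118.0, 27.0, 12.0], 0.86)]
platform [([381.0, 206.0, 58.0, 165.0], 0.81)]
```

View pics/w1c.png

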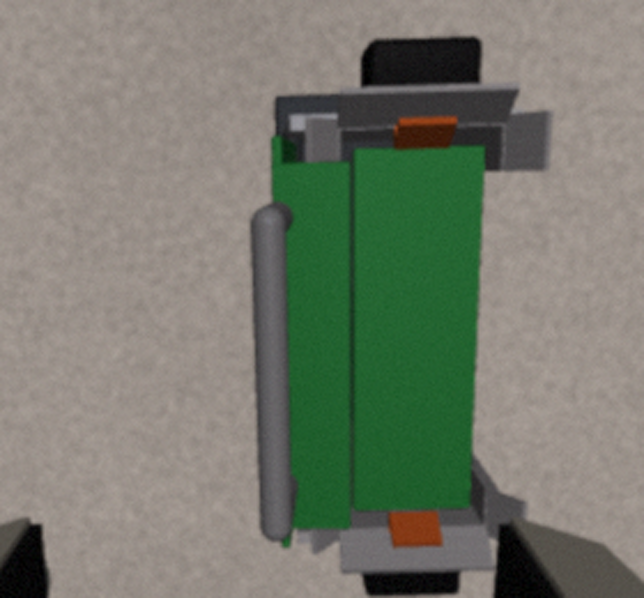

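The crop shows the bar from (270,205) to (276,542). The catch noses are at crop rows about 148 and 513, columns 388–457. I'll fit the dispenser's pose to these points.

```bash
cat > fit.py <<'E'
from h import *
from scipy.optimize import least_squares
def fitpose(p,pts,x0):
    """pts: list of ((well x,y,z),(u,v))"""
    L=np.array([a for a,_ in pts],float);U=np.array([b for _,b in pts],float)
    def W(q): c,s=np.cos(q[2]),np.sin(q[2]); return np.c_[q[0]+c*L[:,0]-s*L[:,1],q[1]+s*L[:,0]+c*L[:,1],L[:,2]]
    r=least_squares(lambda q:(proj(p,W(q))-U).ravel(),x0,x_scale=[100,100,.1])
    return r.x,(proj(p,W(r.x))-U).round(1)
E
python3 - <<'E'
from fit import *
p=np.load("w1.npy",allow_pickle=True).item()
o=lambda x,y:(200+x/2.3,60+y/2.3)
pts=[((-50,55,260),o(271,209)),((-50,-55,260),o(276,537)),((-11,80,190),o(395,149)),((11,80,190),o(456,147)),((-11,-80,190),o(388,513)),((11,-80,190),o(440,513))]
q,r=fitpose(p,pts,[615,-215,.15]); print(q,np.degrees(q[2]),r.tolist())
q,r=fitpose(p,pts[:2],[615,-215,.15]); print("bar",q,r.tolist())
q,r=fitpose(p,pts[2:],[615,-215,.15]); print("catch",q,r.tolist())
E
```

```text
[ 6.48228544e+02 -2.13512742e+02  1.71616457e-01] 9.832898694254611 [[10.1, 5.6], [8.7, -5.7], [-4.2, -0.9], [-7.2, -0.3], [-4.9, -0.4], [-6.8, -0.6]]
bar [ 6.40567743e+02 -2.14161644e+02  1.73750919e-01] [[0.1, 5.0], [-0.1, -6.2]]
catch [ 6.54023517e+02 -2.13138399e+02  1.77201788e-01] [[1.5, -0.2], [-1.5, 0.2], [0.9, 0.1], [-0.9, -0.2]]
```

Run:
```python
from h import *
p=np.load("w1.npy",allow_pickle=True).item()
o=lambda x,y:(200+x/2.3,60+y/2.3)
def loc(uv,z,q=(654,-213,.176)):
    P=ray(p,uv,z)[0][:2]-q[:2]; c,s=np.cos(q[2]),np.sin(q[2]); return np.round([c*P[0]+s*P[1],-s*P[0]+c*P[1]],1)
print("plat right",loc(o(484,147),188),loc(o(470,508),188))
print("hood edge",loc(o(350,163),216),loc(o(350,527),216))
print("hood left",loc(o(285,163),216),loc(o(296,527),216))
print("bar",loc(o(273,373),260))
print("+y wall right",loc(o(518,88),209),"left",loc(o(340,88),209),"-y wall",loc(o(340,570),209),loc(o(493,570),209))
print("-y wall inner",loc(o(340,530),190),loc(o(493,530),190))
```

```text
plat right [24.1 79.9] [ 26.2 -79. ]
hood edge [-33.   74.5] [-31.7 -75.2]
hood left [-57.7  75. ] [-55.  -74.8]
bar [-63.6   3.7]
+y wall right [ 30.8 100.5] left [-36.4 101.7] -y wall [-35.4 -99. ] [  32.8 -100.2]
-y wall inner [-33.9 -88.1] [ 36.9 -89.3]
```

The hood and bar sit about 0.09 rad open, and both agree on that. Fitted poses: well at about (654,-213) with yaw 0.176, bar at (591.4,-223.4,259). I'll grip the bar.

Call:
{"name": "jog_arm", "arguments": {
  "dp": [
    [0.005,0.001,0.05],
    [0,0,0.05],
    [0,0,0.045],
    [0,0,0.011],
    [0,0,0]
  ],
  "twist": [-1,0,0,0,0],
  "jaw": 0.06
}}

```text
time: 5.48
tool_pos: [592.0, -224.1, 242.1]
tcp_rot: [3.14, 0.001, 1.746]
contact_force: [0.2, 0.2, 0.9]
grip_width: 60.0
finger_force: 0.0
```

Call:
{"name": "jog_arm", "arguments": {
  "dp": [
    [0,0,0],
    [0,0,0],
    [0,0,0],
    [0,0,0],
    [0,0,0],
    [0,0,0]
  ],
  "twist": [0,0,0,0,0,0],
  "jaw": 0
}}

```text
time: 6.22
tool_pos: [591.7, -224.3, 240.7]
tcp_rot: [-3.141, -0.0, 1.745]
contact_force: [-0.1, -0.3, 0.8]
grip_width: 11.0
finger_force: 30.0
```

Call:
{"name": "jog_arm", "arguments": {
  "dp": [
    [0,-0.018,0.0027],
    [0,-0.0175,0.005],
    [0,-0.017,0.007],
    [0,-0.016,0.009],
    [0,-0.0145,0.0107],
    [0,-0.013,0.0124],
    [0,-0.0115,0.014],
    [0,-0.01,0.015],
    [0,-0.008,0.0163],
    [0,-0.006,0.017]
  ],
  "twist": [0,0,0,0,0,0,0,0,0,0]
}}

```text
time: 7.48
tool_pos: [462.4, -247.7, 131.9]
tcp_rot: [3.14, 0.002, 1.745]
contact_force: [1.2, -1.3, 1.6]
grip_width: 11.1
finger_force: 30.0
```

Call:
{"name": "jog_arm", "arguments": {
  "dp": [
    [0,-0.001,0.003],
    [0,0,0.003],
    [0,0,0],
    [0,0,0]
  ],
  "twist": [0,0,0,0]
}}

```text
time: 7.98
tool_pos: [461.3, -247.9, 127.8]
tcp_rot: [3.141, 0.002, 1.746]
contact_force: [-6.2, -0.7, 15.0]
grip_width: 10.8
finger_force: 30.0
```

Call:
{"name": "jog_arm", "arguments": {
  "dp": [
    [0,0,0],
    [0,0,0],
    [0,0,0],
    [0,0,-0.03],
    [0,0,-0.06],
    [0,0,-0.06],
    [0,0,-0.06],
    [0,0.04,-0.045],
    [0,0.06,0],
    [0,0.06,0]
  ],
  "twist": [0,0,0,0,0,0,0,0,0,0],
  "jaw": 0.03
}}

```text
time: 9.22
tool_pos: [620.3, -219.2, 381.5]
tcp_rot: [3.14, 0.001, 1.745]
contact_force: [0.4, -1.0, 0.3]
grip_width: 30.1
finger_force: 0.0
```

Call:
{"name": "jog_arm", "arguments": {
  "dp": [
    [0,0.02,0],
    [0,0,0],
    [0,0,0]
  ],
  "twist": [0,0,0],
  "jaw": 0.09
}}

```text
time: 9.6
tool_pos: [637.9, -216.3, 380.7]
tcp_rot: [-3.141, -0.0, 1.745]
contact_force: [-0.2, -0.0, 0.1]
grip_width: 55.2
finger_force: 0.0
```

Run:
```python
from h import *
show()
p=bot.camera_params("wrist"); img=bot.capture("wrist")
np.save("w2.npy",{k:np.array(v) for k,v in p.items()},allow_pickle=True)
cv2.imwrite("pics/w2c.png",cv2.resize(img[60:310,170:440],None,fx=2.4,fy=2.4,interpolation=cv2.INTER_CUBIC))
for n in("flap_bar","catch_tip_l","platform"):
    print(n,[(np.round(d["bbox"]).tolist(),round(d["confidence"],2)) for d in bot.find_in("wrist",n)[:3]])
```

```text
{'time': 9.6, 'tool_pos': [637.862, -216.254, 380.682], 'tcp_rot': [-3.141, -0.0, 1.745], 'contact_force': [-0.191, -0.019, 0.149], 'grip_width': 55.182, 'finger_force': 0.0}
flap_bar [([216.0, 203.0, 162.0, 156.0], 0.79)]
catch_tip_l [([333.0, 125.0, 26.0, 17.0], 0.61)]
platform [([332.0, 213.0, 58.0, 167.0], 0.89)]
```

View pics/w2c.png

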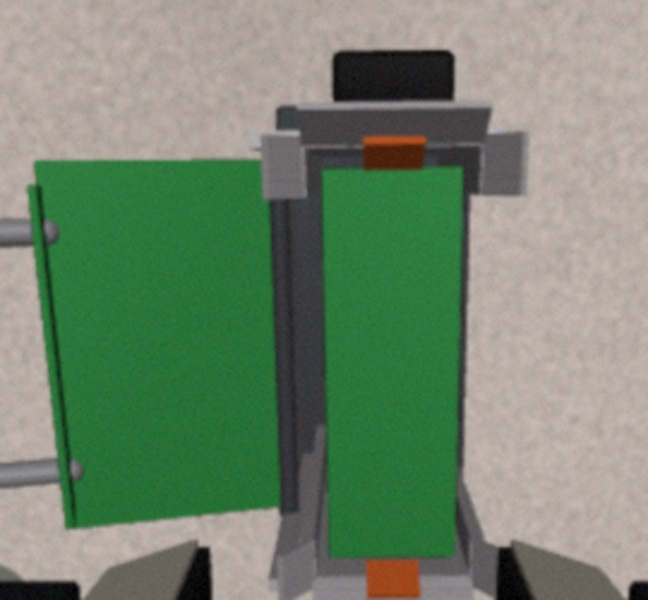

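The flap is fully down, with the platform at crop columns 322–463 and rows 168–556. The catch noses are at (363–424,170) and (368–419,561). I'll refine the well's pose and measure the cases again.

Run:
```python
from fit import *
p=np.load("w2.npy",allow_pickle=True).item()
o=lambda x,y:(170+x/2.4,60+y/2.4)
pts=[((-11,80,190),o(363,170)),((11,80,190),o(424,170)),((-11,-80,190),o(368,561)),((11,-80,190),o(419,561))]
q,r=fitpose(p,pts,[615,-215,.15]); print("catch",q,r.tolist())
pl=ray(p,[o(322,169),o(463,168),o(330,556),o(455,556)],188); print(pl[:,:2].round(1).tolist(),pl.mean(0),np.arctan2(pl[2]-pl[0],1)[:0])
a=(pl[0]+pl[1]-pl[2]-pl[3]); print("plat yaw",np.arctan2(-a[0],a[1]))
t=bot.camera_params("top"); img=bot.capture("top")
for n in ("case1_mid","case2_mid","case4_mid"):
    m=bot.masks_of("top",n)
    if m: print(n,*rect(t,m[0]["pixels"],25),*rect(t,inlay(img,m[0]["pixels"]),30.5))
```

```text
catch [ 6.53162912e+02 -2.13415761e+02  1.86272293e-01] [[0.5, -0.0], [-0.5, -0.3], [-0.1, 0.3], [0.1, 0.1]]
[[611.8, -139.2], [664.1, -129.7], [641.0, -295.1], [693.7, -285.8]] [ 652.65730156 -212.4532339   188.        ] []
plat yaw 0.18618457609058858
case1_mid [446.61898804 158.36627197] 94.87815 [47.779972076416016, 168.8695526123047] [446.42608643 222.37307739] 135.06142 [18.401044845581055, 38.68594741821289]
case2_mid [543.3817749  165.36953735] 96.29788 [63.86156463623047, 171.3047332763672] [546.17803955 166.61654663] 97.54529 [40.0067138671875, 144.53976440429688]
```

Call:
{"name": "jog_arm", "arguments": {
  "dp": [
    [0.056,-0.0035,0],
    [0.056,-0.0035,0.01],
    [0.056,-0.0035,0.02],
    [0.056,-0.0035,0.025],
    [0.056,-0.0035,0.025],
    [0.056,-0.0035,0.025],
    [0.056,-0.0035,0.025],
    [0,0,0],
    [0,0,0]
  ],
  "twist": [0,0,0,0,0,0,0,2.4,0],
  "jaw": 0.085
}}

```text
time: 11.12
tool_pos: [546.1, 166.3, 250.7]
tcp_rot: [3.142, 0.0, 1.705]
contact_force: [0.1, -0.4, 0.4]
grip_width: 85.1
finger_force: 0.0
```

```bash
cat >> h.py <<'E'
def look(n,pic=None,z=30.5):
    show(); p=bot.camera_params("wrist"); img=bot.capture("wrist"); m=bot.masks_of("wrist",n)
    if pic: cv2.imwrite(pic,img)
    for d in m[:2]:
        print(n,round(d["confidence"],2),d["bbox"],"full",*rect(p,d["pixels"],z),"inlay",*rect(p,inlay(img,d["pixels"]),z))
E
python3 - <<'E'
from h import *
look("case2_mid","pics/w3.png")
E
```

```text
{'time': 11.125, 'tool_pos': [546.144, 166.341, 250.655], 'tcp_rot': [3.142, 0.0, 1.705], 'contact_force': [0.087, -0.382, 0.356], 'grip_width': 85.121, 'finger_force': 0.0}
case2_mid 0.57 [320.6, 205.9, 57.8, 164.6] full [546.49279785 167.26272583] 97.660904 [61.44094467163086, 169.22557067871094] inlay [546.27508545 166.59603882] 97.43196 [40.447628021240234, 144.43215942382812]
```

View pics/w3.png

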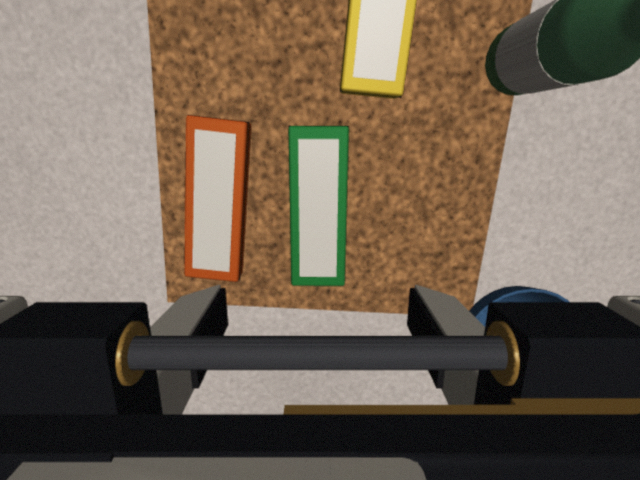

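The green case is centred between the fingers at (320,206), and the near fix agrees with the top camera. I'll grasp it.

Call:
{"name": "jog_arm", "arguments": {
  "dp": [
    [0,0,0.06],
    [0,0,0.06],
    [0,0,0.06],
    [0,0,0.045],
    [0,0,0.02],
    [0,0,0],
    [0,0,0]
  ],
  "twist": [0,0,0,0,0,0,0]
}}

```text
time: 12.1
tool_pos: [547.6, 165.4, 6.9]
tcp_rot: [3.139, -0.0, 1.703]
contact_force: [-0.4, -0.6, 0.4]
grip_width: 85.5
finger_force: 0.0
```

Call:
{"name": "jog_arm", "arguments": {
  "dp": [
    [0,0,0],
    [0,0,0],
    [0,0,0],
    [0,0,0],
    [0,0,0],
    [0,0,0]
  ],
  "twist": [0,0,0,0,0,0],
  "jaw": 0.04
}}

```text
time: 12.85
tool_pos: [546.7, 165.9, 6.2]
tcp_rot: [3.141, -0.0, 1.703]
contact_force: [-1.1, 0.2, 6.0]
grip_width: 59.6
finger_force: 30.0
```

Call:
{"name": "jog_arm", "arguments": {
  "dp": [
    [0,0,-0.03],
    [0,0,-0.06],
    [0,0,-0.06],
    [0,0,-0.06],
    [-0.055,0.008,-0.01],
    [-0.056,0.008,-0.01],
    [-0.056,0.008,-0.01],
    [-0.056,0.008,-0.01],
    [-0.056,0.008,-0.005],
    [-0.056,0.008,0]
  ],
  "twist": [0,0,0,0,0,0,0,0,0,0]
}}

```text
time: 14.1
tool_pos: [638.5, -161.7, 260.5]
tcp_rot: [3.142, -0.0, 1.703]
contact_force: [0.5, -0.1, -1.2]
grip_width: 59.8
finger_force: 30.0
```

Call:
{"name": "jog_arm", "arguments": {
  "dp": [
    [-0.0555,0.0075,0],
    [0,0,0],
    [0,0,0],
    [0,0,0]
  ],
  "twist": [0,-3.1,0,0]
}}

```text
time: 14.6
tool_pos: [653.0, -213.2, 260.4]
tcp_rot: [-3.141, -0.001, 1.757]
contact_force: [0.4, 0.1, -1.5]
grip_width: 59.4
finger_force: 30.0
```

Run:
```python
from h import *
z=bot.get_obs()["tool_pos"][2]+24.5
look("case2_mid","pics/w4.png",z)
```

```text
{'time': 14.6, 'tool_pos': [652.961, -213.16, 260.395], 'tcp_rot': [-3.141, -0.001, 1.757], 'contact_force': [0.394, 0.08, -1.521], 'grip_width': 59.367, 'finger_force': 29.998}
case2_mid 0.85 [320.1, 255.5, 167.7, 296.0] full [ 648.13378906 -187.65162659] 100.52618 [58.72230529785156, 119.72637939453125] inlay [ 645.89282227 -177.28948975] 100.54943 [40.06382369995117, 73.6100845336914]
```

View pics/w4.png

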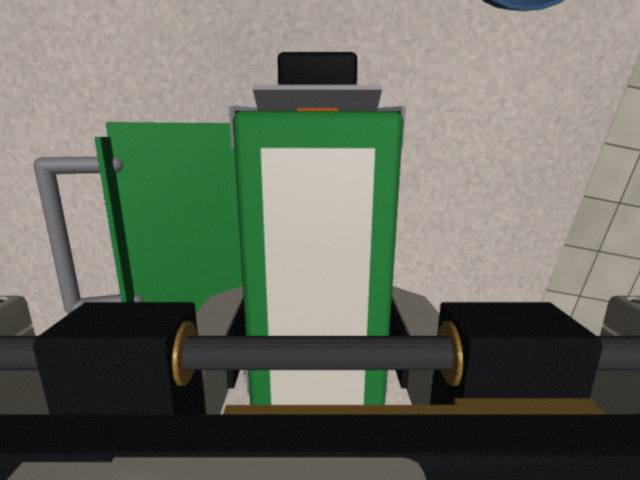

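The case is aligned: its end edge and the catch are both centred on column 318. I'll lower it with small steps and watch the force.

Call:
{"name": "jog_arm", "arguments": {
  "dp": [
    [-0.0007,0,0.03],
    [0,0,0.015],
    [0,0,0.006],
    [0,0,0.006],
    [0,0,0.004],
    [0,0,0]
  ],
  "twist": [0,0,0,0,0,0]
}}

```text
time: 15.45
tool_pos: [653.6, -214.7, 200.3]
tcp_rot: [3.14, 0.001, 1.758]
contact_force: [1.6, -0.0, 1.0]
grip_width: 59.8
finger_force: 30.0
```

Call:
{"name": "jog_arm", "arguments": {
  "dp": [
    [0,0,0.006],
    [0,0,0.006],
    [0,0,0.006],
    [0,0,0.006],
    [0,0,0]
  ],
  "twist": [0,0,0,0,0]
}}

```text
time: 16.08
tool_pos: [653.4, -214.8, 175.2]
tcp_rot: [3.141, 0.0, 1.757]
contact_force: [1.9, -0.6, 1.7]
grip_width: 59.9
finger_force: 30.0
```

Call:
{"name": "jog_arm", "arguments": {
  "dp": [
    [0,0,0.005],
    [0,0,0.005],
    [0,0,0.004],
    [0,0,0],
    [0,0,0]
  ],
  "twist": [0,0,0,0,0]
}}

```text
time: 16.7
tool_pos: [653.3, -214.6, 161.4]
tcp_rot: [3.141, -0.0, 1.758]
contact_force: [3.1, 0.4, 2.6]
grip_width: 59.7
finger_force: 30.0
```

Call:
{"name": "jog_arm", "arguments": {
  "dp": [
    [0,0,0],
    [0,0,0],
    [0,0,0],
    [0,0,-0.01],
    [0,0,-0.03],
    [0,0,-0.06],
    [0,0,-0.06],
    [0,0,-0.05],
    [0,0,0]
  ],
  "twist": [0,0,0,0,0,0,0,0,0],
  "jaw": 0.08
}}

```text
time: 17.82
tool_pos: [653.9, -215.0, 378.0]
tcp_rot: [3.133, 0.006, 1.758]
contact_force: [0.9, -0.0, -0.7]
grip_width: 79.6
finger_force: 0.0
```

Run:
```python
from h import *
look("case2_mid","pics/w5.png",190)
```

```text
{'time': 17.825, 'tool_pos': [653.886, -214.971, 377.964], 'tcp_rot': [3.133, 0.006, 1.758], 'contact_force': [0.908, -0.028, -0.676], 'grip_width': 79.62, 'finger_force': 0.0}
case2_mid 0.71 [316.1, 212.9, 72.7, 193.4] full [ 653.67199707 -218.60986328] 100.6381 [65.74925231933594, 184.7047576904297] inlay [ 653.85797119 -220.08560181] 100.55938 [44.308475494384766, 158.8939971923828]
```

View pics/w5.png

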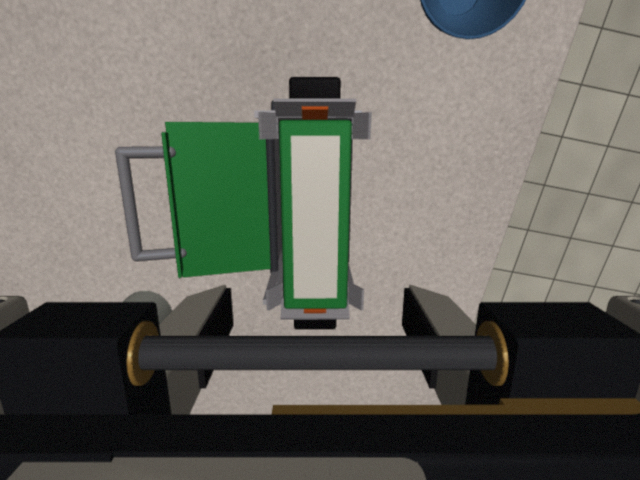

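The inlay measures 10% too large for a held case, and the catches don't overlap it. So its top is at about 220 mm and it is only resting on the catches. I'll press it down with shut fingers.

Call:
{"name": "jog_arm", "arguments": {
  "dp": [
    [0.001,0,0.05],
    [0,0,0.05],
    [0,0,0.03],
    [0,0,0.01],
    [0,0,0],
    [0,0,0.006],
    [0,0,0.006],
    [0,0,0.006],
    [0,0,0]
  ],
  "twist": [0,0,0,0,0,0,0,0,0],
  "jaw": 0
}}

```text
time: 19.05
tool_pos: [653.0, -213.7, 213.6]
tcp_rot: [3.141, 0.0, 1.757]
contact_force: [0.1, -0.8, 1.6]
grip_width: 0.5
finger_force: 0.6
```

Call:
{"name": "jog_arm", "arguments": {
  "dp": [
    [0,0,0.006],
    [0,0,0.006],
    [0,0,0.006],
    [0,0,0.006],
    [0,0,0]
  ],
  "twist": [0,0,0,0,0]
}}

```text
time: 19.68
tool_pos: [653.2, -213.8, 189.9]
tcp_rot: [3.141, 0.0, 1.757]
contact_force: [0.4, 0.2, 4.7]
grip_width: 0.5
finger_force: 2.2
```

Call:
{"name": "jog_arm", "arguments": {
  "dp": [
    [0,0,0.003],
    [0,0,0.003],
    [0,0,0],
    [0,0,0]
  ],
  "twist": [0,0,0,0]
}}

```text
time: 20.18
tool_pos: [653.2, -213.7, 183.8]
tcp_rot: [3.141, 0.0, 1.757]
contact_force: [0.7, -0.0, 4.9]
grip_width: 0.2
finger_force: 2.4
```

Run:
```python
from h import *
look("case2_mid","pics/w6.png",187)
```

```text
{'time': 20.175, 'tool_pos': [653.182, -213.747, 183.843], 'tcp_rot': [3.141, 0.0, 1.757], 'contact_force': [0.697, -0.019, 4.936], 'grip_width': 0.228, 'finger_force': 2.398}
case2_mid 0.59 [321.9, 258.4, 141.3, 295.6] full [ 650.24884033 -196.93988037] 100.548386 [57.53968048095703, 137.74990844726562] inlay [ 646.01300049 -174.98190308] 100.57345 [39.401939392089844, 69.38801574707031]
case2_mid 0.29 [228.8, 204.1, 457.6, 408.2] full [ 581.30560303 -175.78846741] 51.472694 [123.73799133300781, 235.68894958496094] inlay [ 600.30126953 -122.22052765] 7.895634 [53.931095123291016, 182.49009704589844]
```

View pics/w6.png

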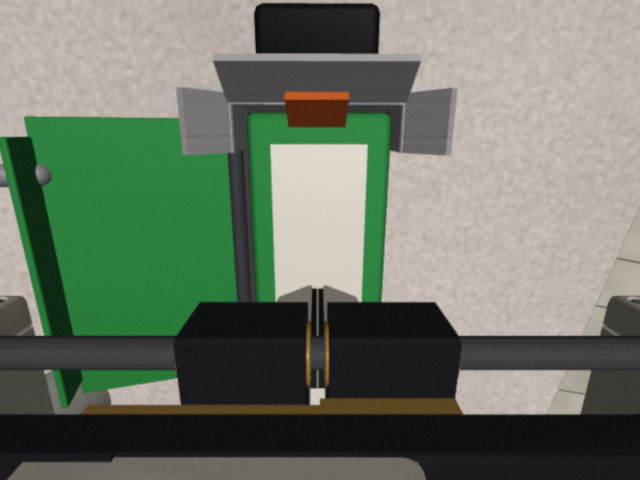

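The orange catch at (317,110) now overlaps the case's end. I'll raise the tool and check both ends.

Call:
{"name": "jog_arm", "arguments": {
  "dp": [
    [0,0,-0.02],
    [0,0,-0.05],
    [0,0,-0.06],
    [0,0,-0.06],
    [0,0,0],
    [0,0,0]
  ],
  "twist": [0,0,0,0,0,0]
}}

```text
time: 21.02
tool_pos: [652.7, -213.6, 371.8]
tcp_rot: [-3.139, -0.002, 1.757]
contact_force: [-0.2, -0.7, -1.6]
grip_width: 0.6
finger_force: 0.0
```

Run:
```python
from h import *
look("case2_mid","pics/w7.png",190)
img=cv2.imread("pics/w7.png"); cv2.imwrite("pics/w7c.png",cv2.resize(img[80:340,190:440],None,fx=2.3,fy=2.3))
t=bot.camera_params("top"); img=bot.capture("top")
for n in ("case1_mid","case4_mid"):
    for d in bot.masks_of("top",n)[:2]: print(n,d["confidence"],*rect(t,d["pixels"],25),*rect(t,inlay(img,d["pixels"]),30.5))
```

```text
{'time': 21.025, 'tool_pos': [652.725, -213.591, 371.813], 'tcp_rot': [-3.139, -0.002, 1.757], 'contact_force': [-0.197, -0.739, -1.601], 'grip_width': 0.595, 'finger_force': 0.0}
case2_mid 0.76 [320.9, 207.0, 70.1, 170.7] full [ 652.35571289 -206.56863403] 100.3384 [60.22676467895508, 157.91036987304688] inlay [ 652.78155518 -211.79489136] 100.57416 [40.479610443115234, 143.40464782714844]
case1_mid 0.68 [445.91427612 238.23832703] 149.03087 [25.62626838684082, 52.851226806640625] [445.984375   228.04362488] 148.15706 [8.866082191467285, 22.38910675048828]
case4_mid 0.82 [576.27441406 369.44805908] 92.150604 [61.194496154785156, 174.02806091308594] [576.50146484 371.01715088] 92.14797 [36.03793716430664, 143.033203125]
```

View pics/w7c.png

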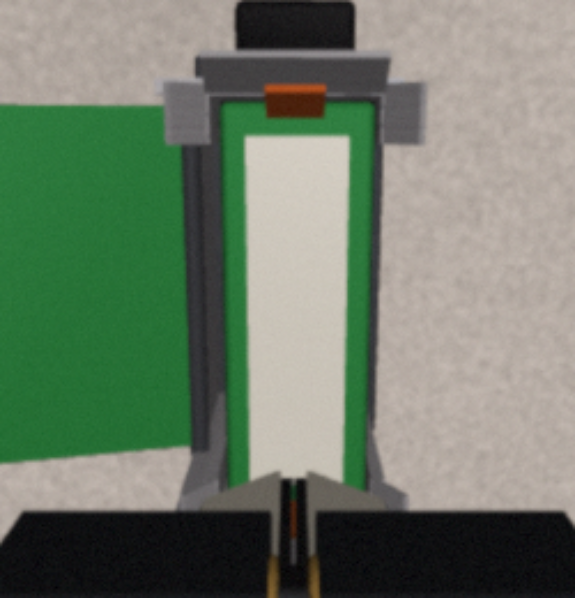

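The case is held: its inlay measures 40.5 x 143 mm at z = 190. Next I'll find where the bottle stands relative to the yellow case.

Run:
```python
from h import *
for c in("top","scene"):
    p=bot.camera_params(c); bot.capture(c)
    for d in bot.masks_of(c,"bottle")[:1]:
        v,u=np.nonzero(d["pixels"]); print(c,d["confidence"],d["bbox"])
        if c=="scene":
            k=v>v.max()-10; print("base front",ray(p,(u[k].mean(),v.max()),0))
        else:
            for z in(0,200): print(z,rect(p,d["pixels"],z)[0]); 
            T=lambda q:ray(p,q,0)
            P=ray(p,np.c_[u,v],0)[:,:2]; print("footprint ext z0",P.min(0),P.max(0))
```

```text
top 0.97 [171.6, 201.0, 36.0, 33.2]
0 [751.19775391 367.94799805]
200 [692.74145508 307.28640747]
footprint ext z0 [693.96275825 309.03304625] [805.27848913 422.3923837 ]
scene 0.93 [480.0, 337.9, 45.8, 95.7]
base front [[749.12510884 345.61368285   0.        ]]
```

Call:
{"name": "jog_arm", "arguments": {
  "dp": [
    [0.058,0.0033,0],
    [0.059,0.0033,0],
    [0.059,0.0033,0.01],
    [0.059,0.0033,0.01],
    [0.059,0.0033,0.01],
    [0.059,0.0033,0.01],
    [0.059,0.0033,0.01],
    [0.059,0.0033,0.01],
    [0.059,0.0033,0.01],
    [0.059,0.0033,0.01]
  ],
  "twist": [0,0,0,0,0,0,0,0,0,0],
  "jaw": 0.085
}}

```text
time: 22.72
tool_pos: [575.6, 373.0, 293.5]
tcp_rot: [3.141, -0.0, 1.757]
contact_force: [1.2, -0.7, -0.0]
grip_width: 85.2
finger_force: 0.0
```

Call:
{"name": "jog_arm", "arguments": {
  "dp": [
    [0,0,0.02],
    [0,0,0.02],
    [0,0,0],
    [0,0,0]
  ],
  "twist": [8.5,0,0,0]
}}

```text
time: 23.22
tool_pos: [576.5, 371.2, 254.7]
tcp_rot: [3.14, -0.001, 1.609]
contact_force: [0.5, 0.6, 0.3]
grip_width: 85.2
finger_force: 0.0
```

Run:
```python
from h import *
look("case4_mid","pics/w8.png")
```

```text
{'time': 23.225, 'tool_pos': [576.451, 371.186, 254.715], 'tcp_rot': [3.14, -0.001, 1.609], 'contact_force': [0.476, 0.62, 0.294], 'grip_width': 85.205, 'finger_force': 0.0}
case4_mid 0.76 [318.8, 200.8, 62.2, 162.7] full [578.31280518 372.6809082 ] 92.42198 [59.45795440673828, 168.84552001953125] inlay [577.86627197 371.95492554] 92.260635 [38.78474807739258, 143.46287536621094]
```

Call:
{"name": "jog_arm", "arguments": {
  "dp": [
    [0.001,0.0015,0.06],
    [0,0,0.06],
    [0,0,0.06],
    [0,0,0.045],
    [0,0,0.023],
    [0,0,0],
    [0,0,0]
  ],
  "twist": [0,0,0,0,0,0,0]
}}

```text
time: 24.2
tool_pos: [578.8, 372.8, 7.6]
tcp_rot: [3.139, -0.001, 1.609]
contact_force: [1.1, 0.0, 0.0]
grip_width: 85.3
finger_force: 0.0
```

Call:
{"name": "jog_arm", "arguments": {
  "dp": [
    [0,0,0],
    [0,0,0],
    [0,0,0],
    [0,0,0],
    [0,0,0],
    [0,0,0]
  ],
  "twist": [0,0,0,0,0,0],
  "jaw": 0.04
}}

```text
time: 24.95
tool_pos: [577.9, 372.4, 6.3]
tcp_rot: [3.141, -0.0, 1.609]
contact_force: [-1.1, -0.8, 6.3]
grip_width: 59.8
finger_force: 30.0
```

Call:
{"name": "jog_arm", "arguments": {
  "dp": [
    [0,0,-0.03],
    [0,0,-0.06],
    [0,0,-0.06],
    [0,0,-0.06],
    [0,0,-0.04],
    [-0.059,0.0053,0],
    [-0.059,0.0053,0],
    [-0.059,0.0053,0],
    [-0.059,0.0053,0],
    [-0.059,0.0053,0]
  ],
  "twist": [0,0,0,0,0,0,0,0,0,0]
}}

```text
time: 26.2
tool_pos: [615.0, 76.7, 254.8]
tcp_rot: [-3.14, -0.0, 1.609]
contact_force: [-0.4, 0.0, -1.8]
grip_width: 59.8
finger_force: 30.0
```

Call:
{"name": "jog_arm", "arguments": {
  "dp": [
    [-0.059,0.0053,-0.002],
    [-0.059,0.0053,0],
    [-0.059,0.0053,0],
    [-0.059,0.0053,0],
    [-0.0575,0.0053,0],
    [0,0,0],
    [0,0,0],
    [0,0,0]
  ],
  "twist": [0,0,0,0,0,-8.5,0,0]
}}

```text
time: 27.2
tool_pos: [653.0, -212.9, 257.2]
tcp_rot: [-3.141, -0.001, 1.756]
contact_force: [0.3, -0.3, -2.1]
grip_width: 59.7
finger_force: 30.0
```

```bash
cat >> h.py <<'E'
def held(n):
    """case centre in the hand from its visible far end"""
    o=bot.get_obs(); z=o["tool_pos"][2]+24.5; show(); p=bot.camera_params("wrist"); bot.capture("wrist"); d=bot.masks_of("wrist",n)[0]
    c,a,s=rect(p,d["pixels"],z); e=np.array([np.cos(np.radians(a)),np.sin(np.radians(a))])
    print(n,d["confidence"],"centre",c+e*(s[1]/2-85),a,s)
E
python3 - <<'E'
from h import *
held("case4_mid")
E
```

```text
{'time': 27.2, 'tool_pos': [653.005, -212.896, 257.209], 'tcp_rot': [-3.141, -0.001, 1.756], 'contact_force': [0.291, -0.314, -2.091], 'grip_width': 59.658, 'finger_force': 29.993}
case4_mid 0.59 centre [ 652.81887865 -213.95172882] 100.77821 [58.59693908691406, 118.40066528320312]
```

Call:
{"name": "jog_arm", "arguments": {
  "dp": [
    [0,0,0.03],
    [0,0,0.012],
    [0,0,0.006],
    [0,0,0.006],
    [0,0,0.004],
    [0,0,0]
  ],
  "twist": [0,0,0,0,0,0]
}}

```text
time: 28.05
tool_pos: [653.8, -214.4, 200.9]
tcp_rot: [3.139, 0.002, 1.757]
contact_force: [1.8, -0.9, 3.3]
grip_width: 59.7
finger_force: 30.0
```

Call:
{"name": "jog_arm", "arguments": {
  "dp": [
    [0,0,0],
    [0,0,0],
    [0,0,0],
    [0,0,-0.02],
    [0,0,-0.04],
    [0,0,0],
    [0,0,0]
  ],
  "twist": [0,0,0,0,0,0,0],
  "jaw": 0.078
}}

```text
time: 28.92
tool_pos: [652.8, -213.6, 258.9]
tcp_rot: [-3.141, -0.001, 1.758]
contact_force: [-1.3, -0.5, -0.3]
grip_width: 77.9
finger_force: 0.0
```

Run:
```python
from h import *
look("case4_mid","pics/w9.png",220)
```

```text
{'time': 28.925, 'tool_pos': [652.78, -213.628, 258.874], 'tcp_rot': [-3.141, -0.001, 1.758], 'contact_force': [-1.263, -0.485, -0.273], 'grip_width': 77.926, 'finger_force': 0.0}
case4_mid 0.53 [220.8, 229.1, 378.9, 351.6] full [ 598.48925781 -209.12464905] 100.56855 [193.6873779296875, 203.2524871826172] inlay [ 636.38269043 -117.64672089] 1.0274359 [43.28806686401367, 95.11901092529297]
```

View pics/w9.png

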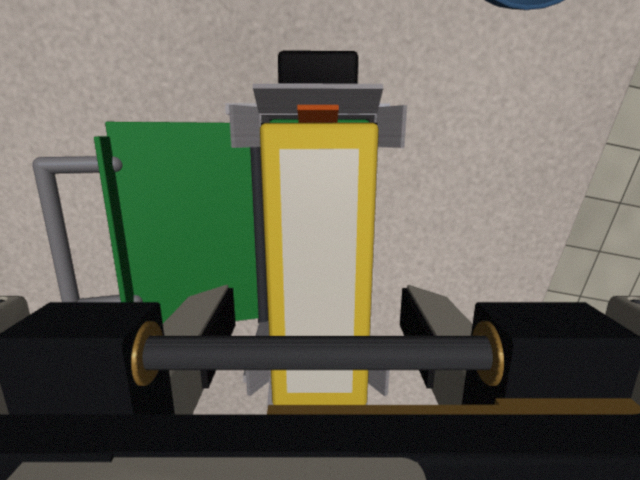

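The yellow case sits square on the catches. I'll press it down with shut fingers.

Call:
{"name": "jog_arm", "arguments": {
  "dp": [
    [0,0,0],
    [0,0,0],
    [0,0,0],
    [0,0,0],
    [0,0,0.015],
    [0,0,0.015],
    [0,0,0.006],
    [0,0,0.006],
    [0,0,0.006],
    [0,0,0]
  ],
  "twist": [0,0,0,0,0,0,0,0,0,0],
  "jaw": 0
}}

```text
time: 30.28
tool_pos: [653.1, -213.9, 211.5]
tcp_rot: [3.141, 0.0, 1.757]
contact_force: [0.4, -0.5, 1.2]
grip_width: 0.6
finger_force: 0.6
```

Call:
{"name": "jog_arm", "arguments": {
  "dp": [
    [0,0,0.006],
    [0,0,0.006],
    [0,0,0.006],
    [0,0,0.005],
    [0,0,0.004],
    [0,0,0],
    [0,0,0]
  ],
  "twist": [0,0,0,0,0,0,0]
}}

```text
time: 31.15
tool_pos: [653.2, -213.9, 185.0]
tcp_rot: [3.141, 0.0, 1.757]
contact_force: [0.4, -0.6, 4.8]
grip_width: 0.4
finger_force: 2.4
```

Call:
{"name": "jog_arm", "arguments": {
  "dp": [
    [0,0,-0.02],
    [0,0,-0.05],
    [0,0,-0.06],
    [0,0,-0.06],
    [0,0,0],
    [0,0,0]
  ],
  "twist": [0,0,0,0,0,0]
}}

```text
time: 31.9
tool_pos: [652.8, -213.7, 373.0]
tcp_rot: [-3.14, -0.002, 1.757]
contact_force: [-0.0, 0.4, -0.8]
grip_width: 0.6
finger_force: 0.0
```

Run:
```python
from h import *
look("case4_mid","pics/w10.png",190)
```

```text
{'time': 31.9, 'tool_pos': [652.838, -213.669, 373.016], 'tcp_rot': [-3.14, -0.002, 1.757], 'contact_force': [-0.008, 0.413, -0.833], 'grip_width': 0.558, 'finger_force': 0.0}
case4_mid 0.74 [316.6, 207.8, 69.3, 169.3] full [ 650.81713867 -209.27737427] 100.94075 [60.512386322021484, 159.04196166992188] inlay [ 651.36248779 -213.86755371] 100.6011 [38.86194610595703, 141.4399871826172]
case4_mid 0.49 [198.1, 202.1, 161.3, 157.1] full [ 543.81921387 -222.47271729] 100.86431 [145.2932586669922, 147.23275756835938] inlay [ 536.6116333  -224.17875671] 102.57876 [137.08648681640625, 150.6743621826172]
```

The yellow case is held: its inlay is 38.9 x 141 mm at z = 190. The orange case is next.

Call:
{"name": "jog_arm", "arguments": {
  "dp": [
    [0.051,-0.018,0],
    [0.051,-0.018,0],
    [0.051,-0.018,0.01],
    [0.051,-0.018,0.02],
    [0.051,-0.018,0.02],
    [0.051,-0.018,0.02],
    [0.051,-0.018,0.025],
    [0.05,-0.017,0.025],
    [0,0,0],
    [0,0,0]
  ],
  "twist": [0,0,0,0,0,0,0,0,8.5,0],
  "jaw": 0.085
}}

```text
time: 33.25
tool_pos: [435.9, 159.9, 253.4]
tcp_rot: [-3.139, 0.0, 1.612]
contact_force: [1.1, -0.5, -0.1]
grip_width: 84.8
finger_force: 0.0
```

Run:
```python
from h import *
look("case1_mid","pics/w11.png")
```

```text
{'time': 33.25, 'tool_pos': [435.873, 159.896, 253.37], 'tcp_rot': [-3.139, 0.0, 1.612], 'contact_force': [1.109, -0.477, -0.065], 'grip_width': 84.847, 'finger_force': 0.0}
case1_mid 0.6 [324.2, 206.2, 63.2, 160.7] full [438.47631836 159.93521118] 91.172615 [60.118526458740234, 168.58970642089844] inlay [437.51635742 159.66333008] 91.16234 [38.41114807128906, 143.6212921142578]
```

Call:
{"name": "jog_arm", "arguments": {
  "dp": [
    [0,0.002,0.06],
    [0,0,0.06],
    [0,0,0.06],
    [0,0,0.045],
    [0,0,0.022],
    [0,0,0],
    [0,0,0]
  ],
  "twist": [1.1,0,0,0,0,0,0]
}}

```text
time: 34.22
tool_pos: [439.9, 159.5, 8.4]
tcp_rot: [3.14, -0.0, 1.59]
contact_force: [0.3, 0.2, 0.2]
grip_width: 85.0
finger_force: 0.0
```

Call:
{"name": "jog_arm", "arguments": {
  "dp": [
    [0,0,0],
    [0,0,0],
    [0,0,0],
    [0,0,0],
    [0,0,0],
    [0,0,0]
  ],
  "twist": [0,0,0,0,0,0],
  "jaw": 0.04
}}

```text
time: 34.98
tool_pos: [439.2, 159.8, 8.1]
tcp_rot: [3.141, -0.0, 1.59]
contact_force: [-1.5, -1.0, 5.6]
grip_width: 60.1
finger_force: 30.0
```

Call:
{"name": "jog_arm", "arguments": {
  "dp": [
    [0,0,-0.03],
    [0,0,-0.06],
    [0,0,-0.06],
    [0,0,-0.06],
    [0,0,-0.04],
    [-0.047,0.026,0],
    [-0.047,0.026,0],
    [-0.047,0.026,0],
    [-0.047,0.026,0],
    [-0.047,0.026,0]
  ],
  "twist": [0,0,0,0,0,0,0,0,0,0]
}}

```text
time: 36.22
tool_pos: [573.9, -74.3, 257.1]
tcp_rot: [-3.141, -0.001, 1.59]
contact_force: [0.4, -0.5, -0.7]
grip_width: 59.8
finger_force: 30.0
```

Call:
{"name": "jog_arm", "arguments": {
  "dp": [
    [-0.047,0.026,-0.002],
    [-0.047,0.026,0],
    [-0.048,0.0247,0],
    [0,0,0],
    [0,0,0],
    [0,0,0]
  ],
  "twist": [0,0,0,-9.6,0,0]
}}

```text
time: 36.98
tool_pos: [652.7, -212.6, 259.5]
tcp_rot: [-3.141, -0.0, 1.755]
contact_force: [-0.2, 0.3, -1.8]
grip_width: 59.6
finger_force: 30.0
```

Run:
```python
from h import *
held("case1_mid")
```

```text
{'time': 36.975, 'tool_pos': [652.711, -212.577, 259.545], 'tcp_rot': [-3.141, -0.0, 1.755], 'contact_force': [-0.242, 0.271, -1.818], 'grip_width': 59.596, 'finger_force': 30.0}
case1_mid 0.85 centre [ 652.76178503 -213.05617332] 100.58665 [57.8403205871582, 118.86219787597656]
```

Call:
{"name": "jog_arm", "arguments": {
  "dp": [
    [0,0,0.03],
    [0,0,0.012],
    [0,0,0.006],
    [0,0,0.006],
    [0,0,0.003],
    [0,0,0]
  ],
  "twist": [0,0,0,0,0,0]
}}

```text
time: 37.83
tool_pos: [653.6, -213.5, 204.0]
tcp_rot: [3.139, 0.002, 1.757]
contact_force: [1.0, 0.5, 3.7]
grip_width: 59.8
finger_force: 30.0
```

Call:
{"name": "jog_arm", "arguments": {
  "dp": [
    [0,0,0],
    [0,0,0],
    [0,0,0],
    [0,0,-0.02],
    [0,0,-0.04],
    [0,0,0],
    [0,0,0]
  ],
  "twist": [0,0,0,0,0,0,0],
  "jaw": 0.078
}}

```text
time: 38.7
tool_pos: [652.6, -213.2, 261.9]
tcp_rot: [-3.141, -0.001, 1.757]
contact_force: [0.4, 0.8, 0.2]
grip_width: 77.9
finger_force: 0.0
```

Run:
```python
from h import *
look("case1_mid","pics/w12.png",222)
```

```text
{'time': 38.7, 'tool_pos': [652.61, -213.187, 261.878], 'tcp_rot': [-3.141, -0.001, 1.757], 'contact_force': [0.362, 0.831, 0.171], 'grip_width': 77.912, 'finger_force': 0.0}
case1_mid 0.59 [524.0, 6.5, 76.3, 13.1] full [720.95172119 -62.44726181] 10.626854 [4.079597473144531, 36.704097747802734] inlay [721.16693115 -63.03165817] 10.627033 [4.496760368347168, 38.66670227050781]
```

Call:
{"name": "jog_arm", "arguments": {
  "dp": [
    [0,0,0],
    [0,0,0],
    [0,0,0],
    [0,0,0],
    [0,0,0.017],
    [0,0,0.016],
    [0,0,0.006],
    [0,0,0.006],
    [0,0,0.006],
    [0,0,0]
  ],
  "twist": [0,0,0,0,0,0,0,0,0,0],
  "jaw": 0
}}

```text
time: 40.05
tool_pos: [653.3, -213.5, 212.1]
tcp_rot: [3.14, 0.001, 1.757]
contact_force: [1.2, -0.6, 2.0]
grip_width: 0.6
finger_force: 0.9
```

Call:
{"name": "jog_arm", "arguments": {
  "dp": [
    [0,0,0.006],
    [0,0,0.006],
    [0,0,0.006],
    [0,0,0.005],
    [0,0,0.004],
    [0,0,0],
    [0,0,0]
  ],
  "twist": [0,0,0,0,0,0,0]
}}

```text
time: 40.92
tool_pos: [653.2, -213.6, 185.5]
tcp_rot: [3.14, 0.001, 1.757]
contact_force: [0.4, -0.7, 4.4]
grip_width: 0.5
finger_force: 2.5
```

Call:
{"name": "jog_arm", "arguments": {
  "dp": [
    [0,0,-0.02],
    [0,0,-0.05],
    [0,0,-0.06],
    [0,0,-0.06],
    [0,0,0],
    [0,0,0]
  ],
  "twist": [0,0,0,0,0,0]
}}

```text
time: 41.68
tool_pos: [652.6, -213.2, 373.3]
tcp_rot: [-3.14, -0.001, 1.758]
contact_force: [0.2, 0.6, -1.1]
grip_width: 0.4
finger_force: 0.0
```

Run:
```python
from h import *
look("case1_mid","pics/w13.png",190)
```

```text
{'time': 41.675, 'tool_pos': [652.634, -213.169, 373.269], 'tcp_rot': [-3.14, -0.001, 1.758], 'contact_force': [0.249, 0.636, -1.066], 'grip_width': 0.384, 'finger_force': 0.0}
case1_mid 0.93 [317.4, 208.1, 70.3, 169.3] full [ 650.71972656 -208.01025391] 101.34848 [59.387794494628906, 157.33001708984375] inlay [ 651.27697754 -213.15567017] 101.40673 [38.613311767578125, 142.52798461914062]
```

View pics/w13.png

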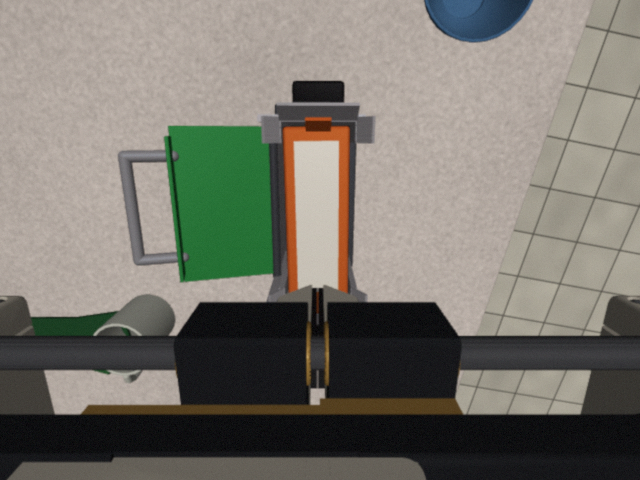

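All three cases are held; the orange inlay is 38.6 x 142.5 mm at z = 190, with the catch over its end. Now I'll grip the bar at well x = -194.

Call:
{"name": "jog_arm", "arguments": {
  "dp": [
    [0,-0.048,0],
    [0,-0.049,0],
    [0,-0.049,0],
    [0,-0.048,0.03],
    [0,0,0.06],
    [0,0,0.06],
    [0,0,0.055],
    [0,0,0.037],
    [0,0,0],
    [0,0,0]
  ],
  "twist": [0,0,0,0,0,0,0,0,0,0],
  "jaw": 0.03
}}

```text
time: 43.02
tool_pos: [462.6, -249.5, 133.5]
tcp_rot: [3.141, 0.001, 1.757]
contact_force: [0.4, -0.8, -0.0]
grip_width: 30.0
finger_force: 0.0
```

Call:
{"name": "jog_arm", "arguments": {
  "dp": [
    [0,0,0],
    [0,0,0],
    [0,0,0],
    [0,0,0],
    [0,0,0]
  ],
  "twist": [0,0,0,0,0],
  "jaw": 0
}}

```text
time: 43.65
tool_pos: [461.7, -249.8, 133.7]
tcp_rot: [-3.141, 0.001, 1.758]
contact_force: [-4.1, -1.2, 4.9]
grip_width: 10.8
finger_force: 30.0
```

Call:
{"name": "jog_arm", "arguments": {
  "dp": [
    [0,0.006,-0.017],
    [0,0.008,-0.0163],
    [0,0.01,-0.015],
    [0,0.0115,-0.014],
    [0,0.013,-0.0124],
    [0,0.0145,-0.0107],
    [0,0.016,-0.009],
    [0,0.017,-0.007],
    [0,0.0175,-0.005],
    [0,0.018,-0.0027]
  ],
  "twist": [0,0,0,0,0,0,0,0,0,0]
}}

```text
time: 44.9
tool_pos: [591.0, -225.8, 243.4]
tcp_rot: [-3.141, 0.002, 1.757]
contact_force: [-4.8, -3.7, 6.9]
grip_width: 10.9
finger_force: 30.0
```

Call:
{"name": "jog_arm", "arguments": {
  "dp": [
    [0,0.007,-0.0005],
    [0,0.007,0],
    [0,0.003,0],
    [0,0,0],
    [0,0,0]
  ],
  "twist": [0,0,0,0,0]
}}

```text
time: 45.52
tool_pos: [603.9, -223.4, 243.5]
tcp_rot: [-3.133, 0.001, 1.756]
contact_force: [-19.4, -3.4, 10.4]
grip_width: 10.9
finger_force: 30.0
```

The bar stands at x = 604, where shut is expected, and the stop is resisting. I'll release and back off, then check.

Call:
{"name": "jog_arm", "arguments": {
  "dp": [
    [0,0,0],
    [0,0,0],
    [0,0,0],
    [0,0,0],
    [0,0,-0.03],
    [0,0,-0.06],
    [0,0,-0.06],
    [0,0,-0.01],
    [0,0,0],
    [0,0,0]
  ],
  "twist": [0,0,0,0,0,0,0,0,0,0],
  "jaw": 0.05
}}

```text
time: 46.78
tool_pos: [607.9, -221.5, 399.8]
tcp_rot: [-3.138, -0.003, 1.758]
contact_force: [-0.2, 0.0, -0.2]
grip_width: 50.0
finger_force: 0.0
```

Run:
```python
from fit import *
show(); p=bot.camera_params("wrist"); img=bot.capture("wrist"); cv2.imwrite("pics/w14.png",cv2.resize(img[60:320,200:480],None,fx=2.3,fy=2.3))
np.save("w14.npy",{k:np.array(v) for k,v in p.items()},allow_pickle=True)
cv2.imwrite("pics/s1.png",bot.capture("scene"))
```

```text
{'time': 46.775, 'tool_pos': [607.938, -221.527, 399.787], 'tcp_rot': [-3.138, -0.003, 1.758], 'contact_force': [-0.245, 0.048, -0.247], 'grip_width': 49.966, 'finger_force': 0.0}
```

View pics/w14.png

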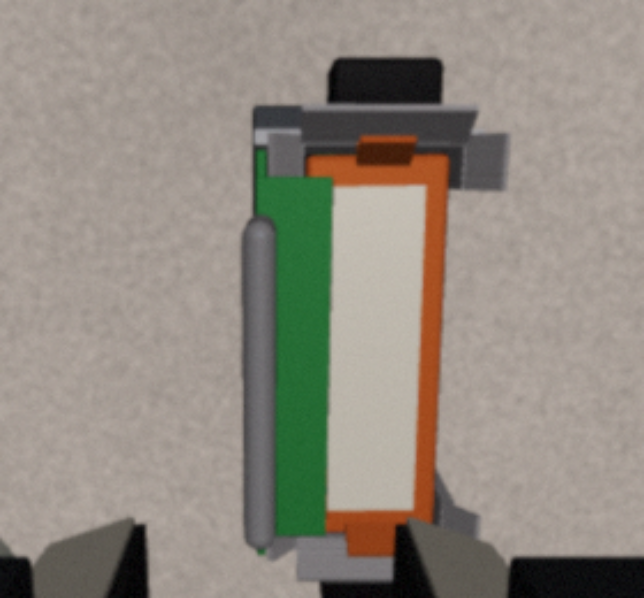

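View pics/s1.png

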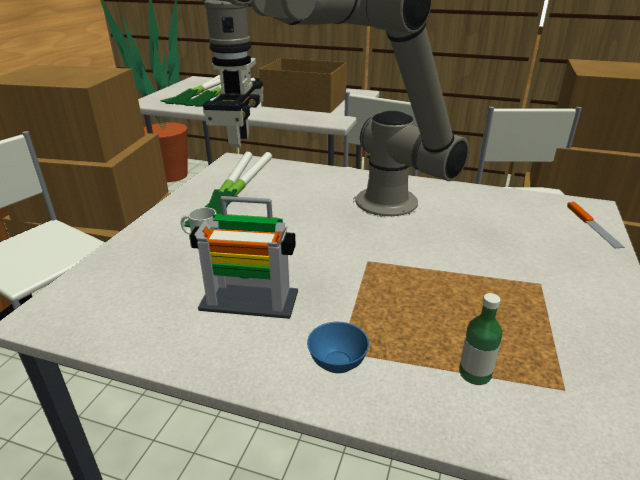

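The mat is empty, the cases are stacked orange, yellow, green under both catches, and the flap is up. I'll check the flap's angle from the bar at crop (260,385) and the hood edge at column 330.

Run:
```python
from h import *
p=np.load("w14.npy",allow_pickle=True).item()
o=lambda x,y:(200+x/2.3,60+y/2.3)
def loc(uv,z,q=(653.1,-213.3,.186)):
    P=ray(p,uv,z)[0][:2]-q[:2]; c,s=np.cos(q[2]),np.sin(q[2]); return np.round([c*P[0]+s*P[1],-s*P[0]+c*P[1]],1)
print("bar",loc(o(260,385),260),loc(o(260,225),260),loc(o(260,540),260))
print("hood",loc(o(332,180),218),loc(o(327,535),218),"catch",loc(o(357,164),190),loc(o(413,164),190),"case right",loc(o(448,155),190))
```

```text
bar [-50.2   3.9] [-50.   60.1] [-50.4 -56.8]
hood [-23.   74.4] [-22.  -73.5] catch [-10.9  80.5] [12.2 80.5] case right [26.4 84. ]
```

The bar is at well x = -50.2 and the hood edge at -22, so the flap is fully shut.

```bash
python3 -c "
from plant import bot
print(bot.close_job())"
```

```text
the job is handed in; nothing more can be done
None
```

The job is handed in: all three cases (green, yellow, orange) are held under the catches, the flap is fully shut, and the mug, bottle and bowl were not touched, though the hand-in call returned no verdict.

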